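# Turn the orange cheese's sign to on sale

### The job

The orange cheese is back on sale: spin the sign on its board half a turn, so that the green ticked face instead of the red one looks squarely out over the cheese to the customers, parallel to the board's short edges. Let go of the sign, leave the orange cheese where it sits, and leave the other sign (at the grey cheese) as it is.

Things in the scene. Friction and masses are not known exactly. Their poses are not given: they have to be found in the camera images.
- orange_stand: dark brown wooden board, 230 x 170 x 20 mm thick, fixed to the counter, bearing the orange cheese and its sign. Origin: on the counter surface, under the sign's vertical pivot axis; +x points over the cheese to the customers (the board reaches 75 mm behind the axis, 155 mm in front), z up. It stands left or right of the robot; the grey cheese's identical board stands on the other side.
- orange_sign (a joint): rad, counter-clockwise from above. Upright panel 120 wide, 12 thick, 75 to 145 mm above the counter, one face red with a bar, one green with a tick. Turned by a brass peg, 14 mm dia, upright on its top edge (145 to 185 mm up), 48 mm from the axis. 0: red looks along stand +x, peg at +y; pi or -pi: green, peg at -y. Starts within 0.4 of 0, turns 4.5 either way, stays where left (0.06 N m).
- orange_cheese: loose round flat orange cheese, 86 mm across, 38 mm high, lying on the orange stand's board, its centre about 100 mm in front (+x) of the sign's axis; the sign turns clear above it. Origin: centre of its underside.
- grey_sign (a joint): angle of the other, identical sign, on the identical board that bears a round dark grey cheese; its values mean the same on its own board. It also starts with red to its front, and is to be left alone.

How it is judged:
At the end, for the whole second after the job is handed in: the orange cheese's sign stands still with its green face looking to the front of its board, within 15 degrees of square; the orange cheese is within 20 mm of where it started and the grey cheese's sign still shows red to its front ((value of joint orange_sign between 2.88 and 3.4 rad or value of joint orange_sign between -3.4 and -2.88 rad) and velocity of joint orange_sign between -0.1 and 0.1 rad/s and distance of orange_cheese from where it was at the start of the episode below 0.02 m and value of joint grey_sign between -0.6 and 0.6 rad); the robot touches nothing.
It fails at once if the grey cheese's sign is turned (velocity of joint grey_sign above 0.3 rad/s or velocity of joint grey_sign below -0.3 rad/s).
It fails at once if the orange cheese is pushed more than 20 mm from its place (distance of orange_cheese from where it was at the start of the episode above 0.02 m).
It also fails if it takes over 34 s, if anything falls off the work surface, if the arm or the gripper's body presses on something with over 40 N, if the wrist force passes 120 N, or if a joint passes its speed limit or range.

### The arm

A 6-joint arm with a two-finger parallel gripper is mounted at the origin on the work surface. World frame = base frame: x ahead of the robot, y to its left, z up, the work surface at z = 0. Lengths are in m, angles in rad, forces in N, time in s.
With the tool pointing down it reaches from about 0.375 to 0.975 m from the base axis. Payload 3.8 kg.
Tool frame: the origin (TCP) lies midway between the tips of the shut fingers; the grasp point (between the pads) lies 19 mm behind it; z points along the fingers, y is the line along which they close (so a half turn about z gives the same grasp; the last joint's range is limited). The gripper opens to 85 mm and grips with 20 to 120 N. Pads are 22 mm wide; open, the fingers measure 114 mm over their backs; the gripper's body (76 mm by 85 mm) begins 54 mm behind the grasp point. The pads swing forward as they close: fully open they stand 13 mm farther back than shut.
Start: joints at [1.261, 0.264, 1.604, -0, 1.274, -0.037], TCP at [0.182, 0.65, 0.231] pointing down, gripper open.
Joint ranges: [-2.63, 2.63], [-0.94, 2.18], [0.31, 2.57], [-1.31, 4.45], [0, 2.66], [-2.55, 2.55]. Speed limits (rad/s): [2.57, 2.57, 3.14, 3.14, 3.14, 3.14].

### API

Orientations are given as a rotation vector (axis times angle).
In Python, from workcell import bot, read_camera, camera_info, ticket gives the robot as it stands.
- The arm moves only by the tool servo_tool, never from a script. Its argument "targets" is a list of rows, each an object of numbers: "hand": the closure, from -1 (fully open) to 1 (shut); "x", "y", "z": the shift along the tool's x, y, z as a fraction of full scale; "roll": the turn about the tool's z as a fraction of full scale. In form: [{"hand": .., "x": .., "y": .., "z": .., "roll": ..}, ...]. A call has 1 to 10 rows; each row is the pose to reach, as a shift and turn from the pose commanded when the call began, along the tool's axes at that moment, turning the shorter way round; what a row does not reach only later rows make up. Full scale, the value 1, is 50 cm for a shift and 180 degrees for a turn. A row lasts 1/12 s, in which the tool goes at most 41.7 mm and 7.16 degrees, less where a joint would pass 70% of its speed; a pose out of reach is approached as far as the arm can. A call with a number of a shift or a turn outside -1 to 1 is refused whole. A call with a gripper value outside its range is refused whole. The fingers move at their own pace and stop on an object; "grip_force" is the grip in N (left out, the last holds). Time passes only in rows, so rows that repeat a pose let the fingers close. It gives the time, the measured TCP pose, the force, the opening and the grip force at its end, in the units of the state.
- bot.read_state(): the state, without advancing time (a new reading comes with each control period).
- read_camera(name): name is "scene" or "top"; returns the picture (384x512x3 uint8, red, green, blue); there is no depth.
- camera_info(name): a dict with "fx", "fy", "cx", "cy" (pixels), "eye" and "orientation" of the camera in the world. Camera axes: x right, y down, z forward; pixel columns grow to the right and rows downward; lengths in m; the calibration is good to about 2 mm. A picture is of the moment at which its call begins. camera_info takes no time and is no camera call.
- ticket.finish_job(): hands the job in; it is judged then, once.
The state is a dict: "time": time; "q": joint angles; "joint_vel": joint speeds; "joint_torque": joint torques, N m; "tool_pos": TCP position; "tcp_rot": TCP orientation; "wrist_force": force on the tool from outside, world axes, zero at the start; "torque": the same for the moment, N m; "width": opening from 0.0 (shut) to 1.0 (fully open); "grip_force": force on a finger pad.
Only numpy, scipy, OpenCV 4.12 (cv2) and the standard library are available. Lean on these libraries where they do the work, as an engineer would, in place of code of your own. Each camera call takes 0.05 s, during which the arm holds its last target. There are 200 camera calls.

## Working session

There is one attempt and no reset: what is moved stays moved. The work goes in short steps, Python scripts to look and compute and a tool call to move; the robot and the scene stay as the last step left them, time stands still between calls to the robot, and variables do not carry over. Pictures are saved under pics/ and viewed, at most 10 in all, crops included, and the job is handed in when it is done.

Besides the shell and the picture viewer there is one more tool, called after "Request:" as a command line: name --argument value ..., lists and objects as JSON in quotes. servo_tool: Moves the arm, as the interface text tells. Its arguments: {"type":"object","properties":{"targets":{"type":"array"},"grip_force":{"type":"number"}},"required":["targets"]}

```bash
mkdir -p pics; python3 - <<'E'
from workcell import bot, read_camera, camera_info
import cv2
for n in("scene","top"):
    cv2.imwrite(f"pics/{n}0.png",read_camera(n)[:,:,::-1]); print(n,camera_info(n))
print(bot.read_state())
E
```

```text
scene {'fx': 398.6537365254065, 'fy': 398.6537365254065, 'cx': 255.86418543651973, 'cy': 191.1280527871845, 'eye': array([0.89201674, 0.42351607, 0.59220029]), 'orientation': array([-0.78640715, -2.61698747,  1.02961897])}
top {'fx': 351.8969409601371, 'fy': 351.8969409601371, 'cx': 253.68665770774135, 'cy': 195.17248249426248, 'eye': array([ 0.5133971 , -0.01288159,  0.69999501]), 'orientation': array([-2.13485861,  2.15602118, -0.10410184])}
{'time': 0.1, 'q': array([ 1.26108055e+00,  2.64668973e-01,  1.60525788e+00, -5.62671084e-06,
        1.27372419e+00, -3.69213134e-02]), 'joint_vel': array([ 0.000396  , -0.00235145, -0.0036147 , -0.00043774, -0.0011304 ,
        0.00127294]), 'joint_torque': array([ 4.48114579e-04, -5.16700566e+01, -3.68590879e+01,  4.64614203e-06,
        6.15076409e-03, -3.28612657e-06]), 'tool_pos': array([0.18167169, 0.64938893, 0.23008146]), 'tcp_rot': array([-0.42712677, -3.11206684,  0.00318596]), 'wrist_force': array([ 0.11391429, -0.94044238,  0.22201508]), 'torque': array([-0.00696844, -0.03358061,  0.01173537]), 'grip_force': 0.0, 'width': 1.0006493403729917}
```

View pics/scene0.png

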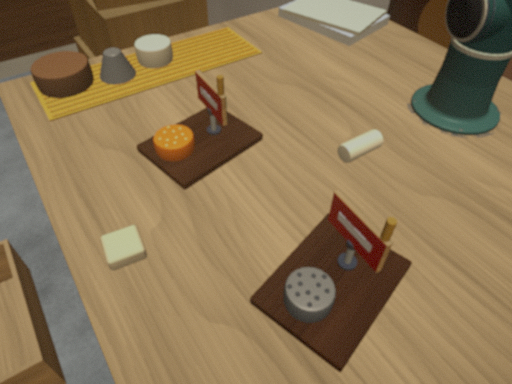

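View pics/top0.png

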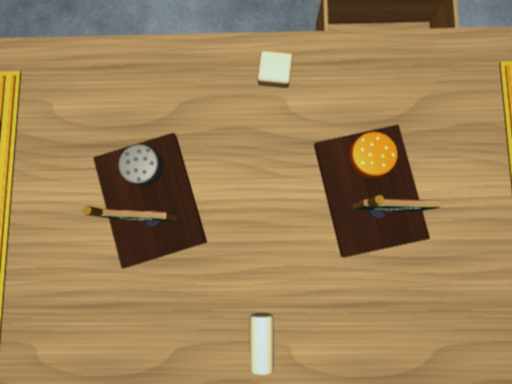

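The top view shows the orange board at about (372,190) px, its cheese at (375,153) and its sign spanning x 353–440 with the peg at about (357–380, 202). The scene view shows the orange sign with its peg top at about (220,78). The orange board is at y<0 and the arm starts at y=+0.65.

```bash
cat >h.py <<'E'
import numpy as np,cv2
from scipy.spatial.transform import Rotation as R
from workcell import camera_info
def ray(n,p):
    c=camera_info(n); d=R.from_rotvec(c["orientation"]).apply([(p[0]-c["cx"])/c["fx"],(p[1]-c["cy"])/c["fy"],1])
    return np.array(c["eye"]),d/np.linalg.norm(d)
def plane(n,p,z):
    e,d=ray(n,p); return e+d*(z-e[2])/d[2]
def tri(pa,pb):
    a,u=ray("top",pa); b,v=ray("scene",pb)
    s=np.linalg.lstsq(np.c_[u,-v],b-a,rcond=None)[0]
    return (a+u*s[0]+b+v*s[1])/2, np.linalg.norm(a+u*s[0]-b-v*s[1])
E
python3 - <<'E'
from h import *
t=cv2.imread("pics/top0.png"); s=cv2.imread("pics/scene0.png")
hs=cv2.cvtColor(t,cv2.COLOR_BGR2HSV)
m=((hs[:,:,2]<85)).astype(np.uint8); m[:100]=0; m[:,:300]=0; m[280:]=0
m=cv2.morphologyEx(m,cv2.MORPH_OPEN,np.ones((3,3)))
c=max(cv2.findContours(m,0,2)[0],key=cv2.contourArea)
r=cv2.minAreaRect(cv2.convexHull(c)); print(r)
P=np.array([plane("top",p,.02) for p in cv2.boxPoints(r)]);print(P,[np.linalg.norm(P[i]-P[i-1]) for i in range(4)])
hh=cv2.approxPolyDP(cv2.convexHull(c),6,True)[:,0];print("approx",hh.tolist())
for n,im in(("top",t),("scene",s)):
    h=cv2.cvtColor(im,cv2.COLOR_BGR2HSV); o=cv2.inRange(h,(8,180,170),(20,255,255))
    for k in cv2.findContours(o,0,2)[0]:
        if cv2.contourArea(k)>200:
            q=cv2.minEnclosingCircle(k); print(n,q,plane(n,q[0],.058))
a=cv2.resize(t[120:270,300:450],(600,600),interpolation=cv2.INTER_CUBIC)[:,:]
b=cv2.resize(s[60:160,180:245],(195*2,600),interpolation=cv2.INTER_CUBIC)
b=cv2.resize(s[60:160,180:212+0+33],(390,600),interpolation=cv2.INTER_CUBIC)
cv2.imwrite("pics/a.png",a[:,:400+0] if 0 else cv2.resize(a,(400,400)));cv2.imwrite("pics/z.png",np.hstack([cv2.resize(a,(400,400)),cv2.resize(b,(260,400))]))
E
```

```text
((373.75408935546875, 189.70489501953125), (118.413330078125, 95.73844146728516), 76.75948333740234)
[[ 0.70007773 -0.11454299  0.02      ]
 [ 0.74167023 -0.2991754   0.02      ]
 [ 0.51512543 -0.33616788  0.02      ]
 [ 0.47537694 -0.15916091  0.02      ]] [np.float64(0.229087760133936), np.float64(0.18925925189878526), np.float64(0.22954518095866938), np.float64(0.1814150205681236)]
approx [[398, 126], [427, 207], [428, 237], [342, 256], [315, 143]]
top ((374.0, 153.86111450195312), 22.423236846923828) [ 0.66737281 -0.21944311  0.058     ]
scene ((173.0, 137.5), 19.319778442382812) [ 0.67067409 -0.21299322  0.058     ]
```

View pics/z.png

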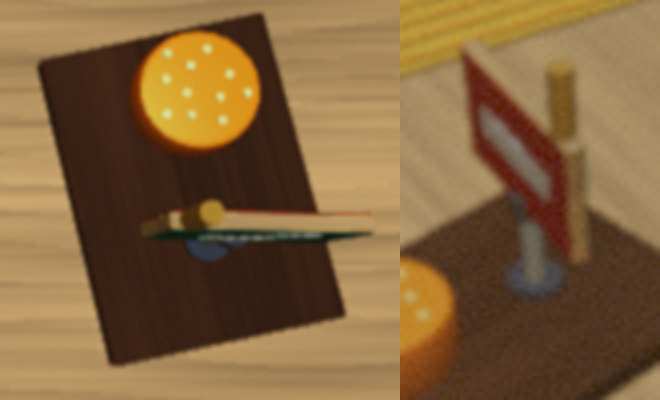

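The zoom shows clean board corners, the top of the peg at zoom (211,211) left and (561,68) right, and the blue pivot foot at about (210,245). I'll triangulate these.

```bash
python3 - <<'E'
from h import *
Z=lambda x,y:(300+x/2.6667-.3,120+y/2.6667-.3)
S=lambda x,y:(180+(x-400)/4-.4,60+y/4-.4)
C=np.array([plane("top",Z(*p),.02) for p in[(40,63),(262,13),(345,315),(110,365)]])
print(C,[np.linalg.norm(C[i]-C[i-1]) for i in range(4)])
ex=(C[0]+C[1]-C[2]-C[3]);psi=np.arctan2(ex[1],ex[0])
ey=(C[0]+C[3]-C[1]-C[2]);psi2=np.arctan2(ey[1],ey[0])-np.pi/2
print("yaw",psi,psi2);ps=(psi+psi2)/2
ax=C.mean(0)[:2]-.04*np.array([np.cos(ps),np.sin(ps)]);print("axis",ax)
peg,e=tri(Z(211,211),S(561,68));print("peg",peg,e,"r",np.linalg.norm(peg[:2]-ax))
v=peg[:2]-ax;print("sign angle",np.arctan2(v[1],v[0])-ps-np.pi/2)
print("far panel end top",tri(Z(372,214),S(472,46)))
foot=plane("top",Z(210,243),.025);print("foot",foot)
gx,gy=C.mean(0)[:2]
for da in(0,):
    for th in(np.arctan2(v[1],v[0]),ps-np.pi/2): print("goal/start peg",ax+.048*np.array([np.cos(th),np.sin(th)]),th)
from workcell import bot
s=bot.read_state();print(R.from_rotvec(s["tcp_rot"]).as_matrix().round(3))
E
```

```text
[[ 0.69945897 -0.11669449  0.02      ]
 [ 0.73489419 -0.28148604  0.02      ]
 [ 0.51247562 -0.32693387  0.02      ]
 [ 0.47860037 -0.15972055  0.02      ]] [np.float64(0.2250105843049489), np.float64(0.16855833074303964), np.float64(0.2270143719101678), np.float64(0.17061015587520953)]
yaw 0.19700175156438252 0.2058075478996677
axis [ 0.56716583 -0.22921057]
peg [ 0.56888078 -0.18167781  0.1840031 ] 0.0025293801007562336 r 0.0475636828985793
sign angle -0.2374683347291704
far panel end top (array([ 0.56839868, -0.28575753,  0.1457805 ]), np.float64(0.007314132109380612))
foot [ 0.56429733 -0.23293294  0.025     ]
goal/start peg [ 0.56889651 -0.18124178] 1.5347326417977514
goal/start peg [ 0.57676803 -0.27624032] -1.3693916770628713
[[-0.963  0.269 -0.001]
 [ 0.269  0.963 -0.002]
 [ 0.    -0.002 -1.   ]]
```

Request:
servo_tool --targets '[{"hand": -1, "x": -0.04, "y": -0.05, "z": -0.08, "roll": 0.03}, {"hand": -1, "x": -0.09, "y": -0.11, "z": -0.1, "roll": 0.07}, {"hand": -1, "x": -0.14, "y": -0.165, "z": -0.1, "roll": 0.1}, {"hand": -1, "x": -0.19, "y": -0.22, "z": -0.1, "roll": 0.14}, {"hand": -1, "x": -0.24, "y": -0.28, "z": -0.1, "roll": 0.18}, {"hand": -1, "x": -0.29, "y": -0.34, "z": -0.1, "roll": 0.22}, {"hand": -1, "x": -0.34, "y": -0.4, "z": -0.1, "roll": 0.26}, {"hand": -1, "x": -0.39, "y": -0.455, "z": -0.1, "roll": 0.3}, {"hand": -1, "x": -0.43, "y": -0.5, "z": -0.1, "roll": 0.33}, {"hand": -1, "x": -0.46, "y": -0.54, "z": -0.1, "roll": 0.33}]'

```text
time: 0.93
tool_pos: [0.3312, 0.3257, 0.2809]
tcp_rot: [1.919, 2.486, -0.001]
wrist_force: [0.8, 0.8, 0.8]
width: 1.004
grip_force: 0.0
```

```bash
cat >>h.py <<'E'
def go(x,y,z,yaw):
    "shift (fractions) and roll from present pose to world x,y,z with tool-y at yaw"
    from workcell import bot
    s=bot.read_state(); M=R.from_rotvec(s["tcp_rot"]).as_matrix()
    cur=np.arctan2(M[1,1],M[0,1]); d=M.T@(np.array([x,y,z])-s["tool_pos"])
    print("t",s["time"],"pos",np.round(s["tool_pos"],4),"yaw",round(cur,3),"q",s["q"].round(3),"F",s["wrist_force"].round(1),"w",round(s["width"],3))
    print("shift",(d/.5).round(4),"roll",round(((cur-yaw+np.pi)%(2*np.pi)-np.pi)/np.pi,4)); print(M.round(3))
E
python3 -c "
from h import *
go(.569,-.181,.26,.26)"
```

```text
t 0.9333 pos [0.3312 0.3257 0.2809] yaw 0.256 q [ 7.240e-01 -1.720e-01  1.968e+00 -1.000e-03  1.346e+00  4.680e-01] F [0.8 0.8 0.8] w 1.004
shift [-1.1009  0.2035  0.0426] roll -0.0013
[[-0.253  0.967  0.   ]
 [ 0.967  0.253 -0.001]
 [-0.001 -0.    -1.   ]]
```

Request:
servo_tool --targets '[{"hand": -1, "x": -0.08, "y": 0.015, "z": 0, "roll": 0}, {"hand": -1, "x": -0.16, "y": 0.03, "z": 0, "roll": 0}, {"hand": -1, "x": -0.24, "y": 0.045, "z": 0, "roll": 0}, {"hand": -1, "x": -0.32, "y": 0.06, "z": 0, "roll": 0}, {"hand": -1, "x": -0.4, "y": 0.075, "z": 0, "roll": 0}, {"hand": -1, "x": -0.48, "y": 0.09, "z": 0, "roll": 0}, {"hand": -1, "x": -0.56, "y": 0.105, "z": 0, "roll": 0}, {"hand": -1, "x": -0.64, "y": 0.12, "z": 0, "roll": 0}, {"hand": -1, "x": -0.7, "y": 0.13, "z": 0, "roll": 0}, {"hand": -1, "x": -0.75, "y": 0.14, "z": 0, "roll": 0}]'

```text
time: 1.77
tool_pos: [0.4954, -0.0188, 0.2808]
tcp_rot: [-1.915, -2.49, 0.001]
wrist_force: [0.1, 0.5, 0.6]
width: 1.002
grip_force: 0.0
```

```bash
python3 -c "
from h import *
go(.569,-.181,.23,.26)"
```

```text
t 1.7667 pos [ 0.4954 -0.0188  0.2808] yaw 0.259 q [-0.088 -0.108  1.912 -0.     1.338 -0.347] F [0.1 0.5 0.6] w 1.002
shift [-0.3514  0.0592  0.1016] roll -0.0002
[[-0.256  0.967 -0.001]
 [ 0.967  0.256 -0.   ]
 [-0.    -0.001 -1.   ]]
```

Request:
servo_tool --targets '[{"hand": -1, "x": -0.06, "y": 0.01, "z": 0, "roll": 0}, {"hand": -1, "x": -0.13, "y": 0.02, "z": 0, "roll": 0}, {"hand": -1, "x": -0.2, "y": 0.035, "z": 0, "roll": 0}, {"hand": -1, "x": -0.27, "y": 0.045, "z": 0.03, "roll": 0}, {"hand": -1, "x": -0.32, "y": 0.055, "z": 0.06, "roll": 0}, {"hand": -1, "x": -0.345, "y": 0.059, "z": 0.09, "roll": 0}, {"hand": -1, "x": -0.351, "y": 0.059, "z": 0.1, "roll": 0}, {"hand": -1, "x": -0.351, "y": 0.059, "z": 0.1, "roll": 0}, {"hand": -1, "x": -0.351, "y": 0.059, "z": 0.1, "roll": 0}]'

```text
time: 2.52
tool_pos: [0.5683, -0.1773, 0.2309]
tcp_rot: [-1.912, -2.49, 0.0]
wrist_force: [0.7, 0.4, 0.6]
width: 1.0
grip_force: 0.0
```

```bash
python3 -c "
from h import *
from workcell import read_camera
go(.569,-.181,.155,.26)
a=read_camera('top')[100:280,280:460,::-1];b=read_camera('scene')[20:170,140:290,::-1]
cv2.imwrite('pics/c.png',np.hstack([cv2.resize(a,(400,400)),cv2.resize(b,(400,400))]))"
```

```text
t 2.5167 pos [ 0.5683 -0.1773  0.2309] yaw 0.261 q [-0.345  0.116  1.779  0.     1.248 -0.606] F [0.7 0.4 0.6] w 1.0
shift [-0.0076 -0.0004  0.1518] roll 0.0004
[[-0.258  0.966 -0.001]
 [ 0.966  0.258  0.001]
 [ 0.001 -0.001 -1.   ]]
```

View pics/c.png

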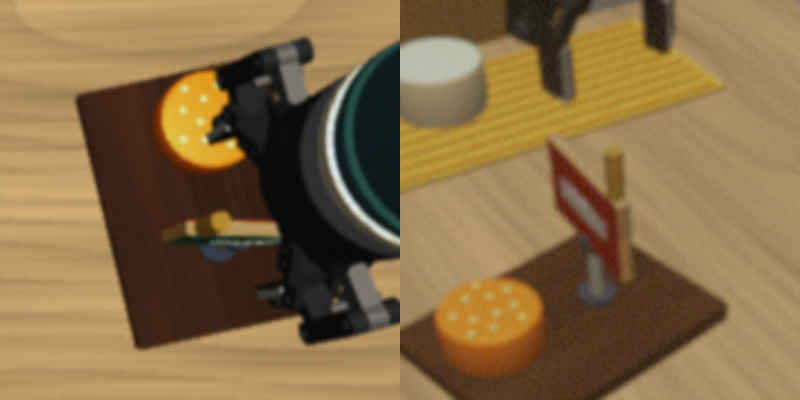

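The picture shows both fingers straddling the peg: tips at about (215,130) and (265,293) in the left half, and the peg's top in line between them in the right half. I'll descend and close.

Request:
servo_tool --targets '[{"hand": -1, "x": -0.001, "y": 0, "z": 0.04, "roll": 0}, {"hand": -1, "x": -0.001, "y": 0, "z": 0.09, "roll": 0}, {"hand": -1, "x": -0.001, "y": 0, "z": 0.13, "roll": 0}, {"hand": -1, "x": -0.001, "y": 0, "z": 0.152, "roll": 0}, {"hand": -1, "x": -0.001, "y": 0, "z": 0.152, "roll": 0}, {"hand": -1, "x": -0.001, "y": 0, "z": 0.152, "roll": 0}, {"hand": -1, "x": -0.001, "y": 0, "z": 0.152, "roll": 0}]'

```text
time: 3.2
tool_pos: [0.5703, -0.1786, 0.1573]
tcp_rot: [1.911, 2.49, 0.001]
wrist_force: [0.8, -0.5, 0.3]
width: 0.997
grip_force: 0.0
```

```bash
python3 -c "
from h import *
go(.569,-.181,.155,.26)"
```

```text
t 3.2 pos [ 0.5703 -0.1786  0.1573] yaw 0.262 q [-0.345  0.174  1.854  0.     1.111 -0.607] F [ 0.8 -0.5  0.3] w 0.997
shift [-0.0041 -0.0037  0.0046] roll 0.0006
[[-0.259  0.966  0.003]
 [ 0.966  0.259 -0.001]
 [-0.002  0.002 -1.   ]]
```

Request:
servo_tool --targets '[{"hand": -0.5, "x": -0.004, "y": -0.003, "z": 0, "roll": 0}, {"hand": 0, "x": -0.004, "y": -0.003, "z": 0, "roll": 0}, {"hand": 0.4, "x": -0.004, "y": -0.003, "z": 0, "roll": 0}, {"hand": 0.7, "x": -0.004, "y": -0.003, "z": 0, "roll": 0}, {"hand": 1, "x": -0.004, "y": -0.003, "z": 0, "roll": 0}, {"hand": 1, "x": -0.004, "y": -0.003, "z": 0, "roll": 0}, {"hand": 1, "x": -0.004, "y": -0.003, "z": 0, "roll": 0}, {"hand": 1, "x": -0.004, "y": -0.003, "z": 0, "roll": 0}, {"hand": 1, "x": -0.004, "y": -0.003, "z": 0, "roll": 0}, {"hand": 1, "x": -0.004, "y": -0.003, "z": 0, "roll": 0}]' --grip_force 25

```text
time: 4.03
tool_pos: [0.5682, -0.1809, 0.1555]
tcp_rot: [1.913, 2.492, 0.0]
wrist_force: [-0.6, 1.3, 1.1]
width: 0.149
grip_force: 25.3
```

```bash
cat >>h.py <<'E'
AX=np.array([.5672,-.2292]); 
def arc(th1,n,r=.048):
    "rows round the axis from the peg's present angle (from TCP) to th1 (world angle of peg)"
    from workcell import bot
    s=bot.read_state(); M=R.from_rotvec(s["tcp_rot"]).as_matrix(); p=s["tool_pos"]
    v=p[:2]-AX; th0=np.arctan2(v[1],v[0]); print("th0",th0.round(3),"r",np.linalg.norm(v).round(4))
    for th in np.linspace(th0,th1,n+1)[1:]:
        d=M.T@np.array([*(AX+r*np.array([np.cos(th),np.sin(th)])-p[:2]),0]); print((d/.5).round(3)[:2],((th0-th)/np.pi).round(3))
E
python3 -c "
from h import *
go(.569,-.181,.155,.26)
arc(.55,9)"
```

```text
t 4.0333 pos [ 0.5682 -0.1809  0.1555] yaw 0.261 q [-0.35   0.175  1.856  0.     1.11  -0.611] F [-0.6  1.3  1.1] w 0.149
shift [-0.0006  0.0014  0.001 ] roll 0.0004
[[-0.258  0.966  0.   ]
 [ 0.966  0.258 -0.   ]
 [-0.     0.    -1.   ]]
th0 1.549 r 0.0483
[-0.004  0.01 ] 0.035
[-0.009  0.019] 0.071
[-0.014  0.028] 0.106
[-0.021  0.037] 0.141
[-0.029  0.044] 0.177
[-0.037  0.051] 0.212
[-0.046  0.057] 0.247
[-0.055  0.061] 0.283
[-0.065  0.065] 0.318
```

Request:
servo_tool --targets '[{"hand": 1, "x": -0.004, "y": 0.01, "z": 0, "roll": 0.035}, {"hand": 1, "x": -0.009, "y": 0.019, "z": 0, "roll": 0.07}, {"hand": 1, "x": -0.014, "y": 0.028, "z": 0, "roll": 0.105}, {"hand": 1, "x": -0.021, "y": 0.037, "z": 0, "roll": 0.14}, {"hand": 1, "x": -0.029, "y": 0.044, "z": 0, "roll": 0.175}, {"hand": 1, "x": -0.037, "y": 0.051, "z": 0, "roll": 0.21}, {"hand": 1, "x": -0.046, "y": 0.057, "z": 0, "roll": 0.245}, {"hand": 1, "x": -0.055, "y": 0.061, "z": 0, "roll": 0.28}, {"hand": 1, "x": -0.065, "y": 0.065, "z": 0, "roll": 0.318}, {"hand": 1, "x": -0.065, "y": 0.065, "z": 0, "roll": 0.318}]'

```text
time: 4.87
tool_pos: [0.6091, -0.2044, 0.1555]
tcp_rot: [2.874, 1.266, 0.002]
wrist_force: [2.3, 1.0, 1.1]
width: 0.151
grip_force: 25.3
```

```bash
python3 -c "
from h import *
go(.569,-.181,.155,.26)
arc(-.45,9)"
```

```text
t 4.8667 pos [ 0.6091 -0.2044  0.1555] yaw -0.741 q [-0.363  0.257  1.756  0.     1.126  0.378] F [2.3 1.  1.1] w 0.151
shift [-0.0197 -0.0907  0.0008] roll -0.3186
[[ 0.675  0.738  0.002]
 [ 0.738 -0.675 -0.   ]
 [ 0.001  0.002 -1.   ]]
th0 0.535 r 0.0487
[-0.005  0.009] 0.035
[-0.01   0.019] 0.07
[-0.015  0.028] 0.105
[-0.022  0.036] 0.139
[-0.029  0.043] 0.174
[-0.037  0.05 ] 0.209
[-0.046  0.056] 0.244
[-0.056  0.06 ] 0.279
[-0.066  0.064] 0.314
```

Forces are low, so I'll carry on.

Request:
servo_tool --targets '[{"hand": 1, "x": -0.005, "y": 0.009, "z": 0, "roll": 0.035}, {"hand": 1, "x": -0.01, "y": 0.019, "z": 0, "roll": 0.07}, {"hand": 1, "x": -0.015, "y": 0.028, "z": 0, "roll": 0.105}, {"hand": 1, "x": -0.022, "y": 0.036, "z": 0, "roll": 0.14}, {"hand": 1, "x": -0.029, "y": 0.043, "z": 0, "roll": 0.174}, {"hand": 1, "x": -0.037, "y": 0.05, "z": 0, "roll": 0.21}, {"hand": 1, "x": -0.046, "y": 0.056, "z": 0, "roll": 0.244}, {"hand": 1, "x": -0.056, "y": 0.06, "z": 0, "roll": 0.28}, {"hand": 1, "x": -0.066, "y": 0.064, "z": 0, "roll": 0.314}, {"hand": 1, "x": -0.066, "y": 0.064, "z": 0, "roll": 0.314}]'

```text
time: 5.7
tool_pos: [0.6113, -0.251, 0.1556]
tcp_rot: [3.131, -0.243, 0.008]
wrist_force: [7.2, -1.0, -3.0]
width: 0.151
grip_force: 25.0
```

```bash
python3 -c "
from h import *
go(.569,-.181,.155,.26)
arc(-1.37,9)"
```

```text
t 5.7 pos [ 0.6113 -0.251   0.1556] yaw -1.726 q [-0.428  0.288  1.717  0.     1.132  1.298] F [ 7.2 -1.  -3. ] w 0.151
shift [-0.1052 -0.1253  0.0005] roll -0.6321
[[ 0.988 -0.155  0.005]
 [-0.155 -0.988 -0.002]
 [ 0.005  0.001 -1.   ]]
th0 -0.459 r 0.0492
[-0.006  0.008] 0.032
[-0.01   0.017] 0.064
[-0.015  0.025] 0.097
[-0.021  0.033] 0.129
[-0.028  0.04 ] 0.161
[-0.035  0.046] 0.193
[-0.043  0.052] 0.225
[-0.052  0.057] 0.258
[-0.06   0.061] 0.29
```

Request:
servo_tool --targets '[{"hand": 1, "x": -0.005, "y": 0.008, "z": 0, "roll": 0.032}, {"hand": 1, "x": -0.01, "y": 0.017, "z": 0, "roll": 0.064}, {"hand": 1, "x": -0.015, "y": 0.025, "z": 0, "roll": 0.097}, {"hand": 1, "x": -0.021, "y": 0.033, "z": 0, "roll": 0.129}, {"hand": 1, "x": -0.028, "y": 0.04, "z": 0, "roll": 0.161}, {"hand": 1, "x": -0.035, "y": 0.046, "z": 0, "roll": 0.193}, {"hand": 1, "x": -0.043, "y": 0.052, "z": 0, "roll": 0.225}, {"hand": 1, "x": -0.052, "y": 0.057, "z": 0, "roll": 0.258}, {"hand": 1, "x": -0.06, "y": 0.061, "z": 0, "roll": 0.29}, {"hand": 1, "x": -0.06, "y": 0.061, "z": 0, "roll": 0.29}]'

```text
time: 6.53
tool_pos: [0.576, -0.2776, 0.1556]
tcp_rot: [2.705, -1.595, 0.008]
wrist_force: [3.2, -6.6, -3.6]
width: 0.155
grip_force: 25.0
```

```bash
python3 -c "
from h import *
go(.569,-.181,.155,.26)
arc(-1.37,2)"
```

```text
t 6.5333 pos [ 0.576  -0.2776  0.1556] yaw -2.637 q [-4.870e-01  2.500e-01  1.765e+00 -2.000e-03  1.122e+00  2.150e+00] F [ 3.2 -6.6 -3.6] w 0.155
shift [-0.1758 -0.0812  0.0003] roll -0.922
[[ 0.484 -0.875  0.003]
 [-0.875 -0.484 -0.004]
 [ 0.005 -0.001 -1.   ]]
th0 -1.391 r 0.0492
[-0.002 -0.002] -0.003
[-0.002 -0.003] -0.007
```

Request:
servo_tool --targets '[{"hand": 0.8, "x": -0.002, "y": -0.002, "z": 0, "roll": 0}, {"hand": 0.5, "x": -0.002, "y": -0.002, "z": 0, "roll": 0}, {"hand": 0, "x": -0.002, "y": -0.002, "z": 0, "roll": 0}, {"hand": -0.5, "x": -0.002, "y": -0.002, "z": 0, "roll": 0}, {"hand": -0.5, "x": -0.002, "y": -0.002, "z": 0, "roll": 0}, {"hand": -0.5, "x": -0.002, "y": -0.002, "z": 0, "roll": 0}, {"hand": -0.5, "x": -0.002, "y": -0.002, "z": -0.05, "roll": 0}, {"hand": -0.5, "x": -0.002, "y": -0.002, "z": -0.11, "roll": 0}, {"hand": -0.5, "x": -0.002, "y": -0.002, "z": -0.18, "roll": 0}, {"hand": -0.5, "x": -0.002, "y": -0.002, "z": -0.24, "roll": 0}]'

```text
time: 7.37
tool_pos: [0.5754, -0.2737, 0.2769]
tcp_rot: [-2.708, 1.593, 0.0]
wrist_force: [1.0, -0.1, 0.4]
width: 0.749
grip_force: 0.0
```

```bash
python3 -c "
from h import *
go(.42,-.05,.28,-2.64)"
```

```text
t 7.3667 pos [ 0.5754 -0.2737  0.2769] yaw -2.634 q [-0.483  0.169  1.635  0.     1.338  2.151] F [ 1.  -0.1  0.4] w 0.749
shift [-0.542   0.0543 -0.0062] roll 0.0018
[[ 0.486 -0.874 -0.   ]
 [-0.874 -0.486  0.   ]
 [-0.     0.    -1.   ]]
```

Request:
servo_tool --targets '[{"hand": -0.5, "x": -0.05, "y": 0.005, "z": -0.02, "roll": -0.035}, {"hand": -0.5, "x": -0.12, "y": 0.012, "z": -0.04, "roll": -0.07}, {"hand": -0.5, "x": -0.19, "y": 0.02, "z": -0.04, "roll": -0.1}, {"hand": -0.5, "x": -0.26, "y": 0.026, "z": -0.04, "roll": -0.14}, {"hand": -0.5, "x": -0.33, "y": 0.033, "z": -0.04, "roll": -0.17}, {"hand": -0.5, "x": -0.4, "y": 0.04, "z": -0.04, "roll": -0.2}, {"hand": -0.5, "x": -0.46, "y": 0.046, "z": -0.04, "roll": -0.2}, {"hand": -0.5, "x": -0.5, "y": 0.05, "z": -0.04, "roll": -0.2}, {"hand": -0.5, "x": -0.5, "y": 0.05, "z": -0.04, "roll": -0.2}, {"hand": -0.5, "x": -0.5, "y": 0.05, "z": -0.04, "roll": -0.2}]'

```text
time: 8.2
tool_pos: [0.4321, -0.0668, 0.2957]
tcp_rot: [3.068, -0.676, 0.002]
wrist_force: [1.3, 0.1, -0.5]
width: 0.75
grip_force: 0.0
```

```bash
python3 -c "
from h import *
from workcell import read_camera,bot
s=bot.read_state();print(s['time'],s['tool_pos'],s['joint_vel'].round(3))
a=read_camera('top');b=read_camera('scene');cv2.imwrite('pics/topf.png',a[:,:,::-1])
cv2.imwrite('pics/d.png',np.hstack([cv2.resize(a[100:280,280:460,::-1],(400,400)),cv2.resize(b[50:200,130:280,::-1],(400,400))]))"
```

```text
8.2 [ 0.43207361 -0.06677983  0.29565561] [-0.027  0.032 -0.025 -0.007 -0.011 -0.002]
```

View pics/d.png

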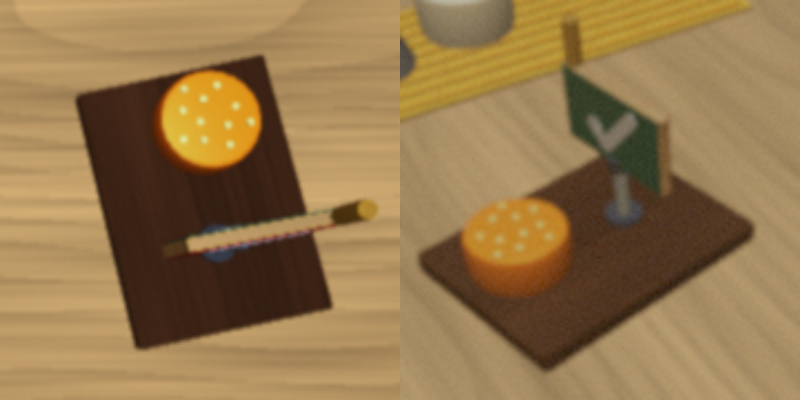

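The green tick now faces over the cheese. The sign's top edge, zoom (190,243) to (369,210), runs parallel to the board's short edge, and the cheese hasn't moved. I'll check the number and hand in.

```bash
python3 -c "
from h import *
from workcell import ticket
p=plane('top',(280+369/2.222-.3,100+210/2.222-.3),.185);v=p[:2]-AX
a=np.arctan2(v[1],v[0])-.201-np.pi/2;print(p,np.linalg.norm(v),a)
if abs(abs(a)-np.pi)<.15: print(ticket.finish_job())"
```

```text
[ 0.57543078 -0.27901548  0.185     ] 0.0504908646682457 -3.1788467164921523
the job is handed in; nothing more can be done
None
```

The orange cheese's sign now shows its green ticked face squarely to the front, about 2° off square by the camera; the sign is released, the orange cheese and grey sign are untouched, and the job was handed in at about 8 s.

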